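# Call a refill for the empty parts tray

### The job

One of the three parts trays has run out. With the fingertips gently push that tray's orange flag right over, so that it leans well back towards the tray, then gently press the blue call button beside it well down and let it come up again, and withdraw. Do not touch the two full trays, their flags or buttons, and leave every loose thing where it stands; nothing is to be picked up.

Things in the scene. Friction and masses are not known exactly. Their poses are not given: they have to be found in the camera images.
- tray_empty: screwed-down parts station: open grey tray with chipboard rim, 220 deep x 180 wide x 70 mm high, and in front of it (robot side) a white call box 90 x 160 x 30 mm with a blue button and an orange flag. Origin: underside, on the centre line; +x from box to tray, +y left, z up. Box centre at x -130 mm, tray from x -35 to +185 mm. EMPTY: bare pale wooden floor.
- tray_black: screwed-down parts station: open grey tray with chipboard rim, 220 deep x 180 wide x 70 mm high, and in front of it (robot side) a white call box 90 x 160 x 30 mm with a blue button and an orange flag. Origin: underside, on the centre line; +x from box to tray, +y left, z up. Box centre at x -130 mm, tray from x -35 to +185 mm. Heaped with black threaded bushes.
- tray_brass: screwed-down parts station: open grey tray with chipboard rim, 220 deep x 180 wide x 70 mm high, and in front of it (robot side) a white call box 90 x 160 x 30 mm with a blue button and an orange flag. Origin: underside, on the centre line; +x from box to tray, +y left, z up. Box centre at x -130 mm, tray from x -35 to +185 mm. Heaped with brass threaded bushes.
- bush_black: loose black plastic threaded bush standing on its hex head, 40 mm across, 36 mm high; origin at the centre of its underside
- bush_brass: loose brass threaded bush standing on its hex head, 40 mm across, 36 mm high; origin at the centre of its underside
- bush_white: loose white plastic threaded bush standing on its hex head, 40 mm across, 36 mm high; origin at the centre of its underside
- jar: white plastic jar with grey lid, 60 mm across, 75 mm high; origin at the centre of its underside
- driver: screwdriver with grey handle lying on the table; origin on its underside, x axis along the shank
- gauge: steel ring gauge lying flat, 60 mm across, 14 mm thick; origin at the centre of its underside
- call_empty_top (a point): centre of the top face of the empty station's blue push button, 36 mm across, on the left (+y) half of its call box
- call_empty (a joint): travel of that button: 0 = up, 0.008 m = fully down; sprung, 5 N holds it fully down, it comes up by itself
- flag_empty_tip (a point): middle of the top edge of the empty station's orange paddle flag: a plate 34 mm wide, 60 mm from pivot to this edge, 5 mm thick. Pivot axis along the station's y, at x -130, y -45, z +38 mm in the station's frame (right half of the call box)
- flag_empty (a joint): rad, 0 = leaning 0.5 rad (29 degrees) towards the front (call-box side, the robot), 0.5 = upright, 1.3 (stop) = leaning 0.8 rad back towards the tray; starts 0 to 0.15, swings stiffly (about 1 N pushed near the top) and stays where it is left
- call_black_top (a point): centre of the top face of the black station's blue push button, 36 mm across, on the left (+y) half of its call box
- call_black (a joint): travel of that button: 0 = up, 0.008 m = fully down; sprung, 5 N holds it fully down, it comes up by itself
- flag_black_tip (a point): middle of the top edge of the black station's orange paddle flag: a plate 34 mm wide, 60 mm from pivot to this edge, 5 mm thick. Pivot axis along the station's y, at x -130, y -45, z +38 mm in the station's frame (right half of the call box)
- flag_black (a joint): rad, 0 = leaning 0.5 rad (29 degrees) towards the front (call-box side, the robot), 0.5 = upright, 1.3 (stop) = leaning 0.8 rad back towards the tray; starts 0 to 0.15, swings stiffly (about 1 N pushed near the top) and stays where it is left
- call_brass_top (a point): centre of the top face of the brass station's blue push button, 36 mm across, on the left (+y) half of its call box
- call_brass (a joint): travel of that button: 0 = up, 0.008 m = fully down; sprung, 5 N holds it fully down, it comes up by itself
- flag_brass_tip (a point): middle of the top edge of the brass station's orange paddle flag: a plate 34 mm wide, 60 mm from pivot to this edge, 5 mm thick. Pivot axis along the station's y, at x -130, y -45, z +38 mm in the station's frame (right half of the call box)
- flag_brass (a joint): rad, 0 = leaning 0.5 rad (29 degrees) towards the front (call-box side, the robot), 0.5 = upright, 1.3 (stop) = leaning 0.8 rad back towards the tray; starts 0 to 0.15, swings stiffly (about 1 N pushed near the top) and stays where it is left

How it is judged:
By the outcome, as a careful person would: the job done as asked, in the order asked, and still so for the second after the job is handed in, with the robot touching nothing.
It also fails if it takes over 42 s, if anything falls off the work surface, if the arm or the gripper's body presses on something with over 40 N, if the wrist force passes 120 N, or if a joint passes its speed limit or range.

### The arm

A 6-joint arm with a two-finger parallel gripper is mounted at the origin on the work surface. World frame = base frame: x ahead of the robot, y to its left, z up, the work surface at z = 0. Lengths are in m, angles in rad, forces in N, time in s.
With the tool pointing down it reaches from about 0.3 to 0.85 m from the base axis. Payload 4.2 kg.
Tool frame: the origin (TCP) lies on the mounting face of the last link; the fingertips stand 191 mm ahead of it and the grasp point (between the pads) lies 172 mm ahead of it (finger_overhang is the distance from the TCP to the fingertips, in m); z points along the fingers, y is the direction in which the jaws open and shut (so a half turn about z gives the same grasp; the last joint's range is limited). The gripper opens to 91 mm and grips with 3 to 60 N. Pads are 32 mm wide; open, the fingers measure 118 mm over their backs; the gripper's body (76 mm by 178 mm) begins 60 mm behind the grasp point.
Start: joints at [1.116, 0.32, 1.565, -0, 1.257, -0.02], TCP at [0.242, 0.521, 0.405] pointing down, gripper open.
Joint ranges: [-3.11, 3.11], [-0.84, 2.01], [0.21, 2.61], [-1.34, 4.49], [0.05, 2.63], [-2.56, 2.56]. Speed limits (rad/s): [2.57, 2.57, 3.14, 3.14, 3.14, 3.14].

### API

Orientations are given as a unit quaternion [x, y, z, w].
In Python, from bench import * gives the robot as it stands.
- The arm moves only by the tool step_arm, never from a script. Its argument "series" is a list of rows, each a list of 6 numbers: the shift along the tool's x, y, z in m, then the turn, a rotation vector about the tool's x, y, z in degrees. A call has 1 to 10 rows; each row shifts and turns the commanded pose from where the row before left it, along the tool's axes as they then stand; what a row does not reach is not made up. A row lasts 1/8 s, in which the tool goes at most 62.5 mm and 10.7 degrees, less where a joint would pass 70% of its speed; a pose out of reach is approached as far as the arm can. A call is refused whole if a number of a shift passes 0.0625 or a number of a turn 10.7, either way. A call with a gripper value outside its range is refused whole. "jaw" is the finger opening in m, from 0 to 0.0912, set as the call begins (left out, the last holds). The fingers move at their own pace and stop on an object; "grip_force" is the grip in N (left out, the last holds). Time passes only in rows, so rows that do not move let the fingers close. It gives the time, the measured TCP pose, the force and the opening at its end, in the units of the state.
- get_obs(): the state, without advancing time (a new reading comes with each control period).
- snapshot(name): name is "scene" or "side" or "wrist"; returns the picture (400x640x3 uint8, red, green, blue); there is no depth.
- camera_info(name): a dict with "K" (3x3 intrinsics, pixels), "cam_to_world" (4x4, takes a point from camera to world coordinates). Camera axes: x right, y down, z forward; pixel columns grow to the right and rows downward; lengths in m; the calibration is good to about 2 mm. A picture is of the moment at which its call begins: read the wrist's pose just before it. camera_info takes no time and is no camera call; for the wrist camera it gives the pose at the moment of the call.
- finish_job(): hands the job in, once; it reports no verdict.
The state is a dict: "clock": time; "qpos": joint angles; "joint_velocities": joint speeds; "effort": joint torques, N m; "tool_pos": TCP position; "orientation": TCP orientation; "ft_force": force on the tool from outside, world axes, zero at the start; "moment": the same for the moment, N m; "grip_width": finger opening in m.
Only numpy, scipy, OpenCV 4.12 (cv2) and the standard library are available. Lean on these libraries where they do the work, as an engineer would, in place of code of your own. Each camera call takes 0.05 s, during which the arm holds its last target.

## Working session

There is one attempt and no reset: what is moved stays moved. The work goes in short steps, Python scripts to look and compute and a tool call to move; the robot and the scene stay as the last step left them, time stands still between calls to the robot, and variables do not carry over. Pictures are saved under pics/ and viewed, and the job is handed in when it is done.

Besides the shell and the picture viewer there is one more tool, called after "Emit:" as name([rows], argument=value, ...), one row to a line, values as JSON. step_arm: Moves the arm, as the interface text tells. Its arguments: {"type":"object","properties":{"series":{"type":"array"},"jaw":{"type":"number"},"grip_force":{"type":"number"}},"required":["series"]}

```bash
mkdir -p pics; ls; python3 - <<'E'
from bench import *
import cv2
o=get_obs();print(o)
for n in("scene","side","wrist"):
    print(n,camera_info(n)); cv2.imwrite(f"pics/{n}0.png",snapshot(n)[:,:,::-1])
E
```

```text
pics
{'clock': 0.0, 'qpos': array([ 1.11598349e+00,  3.20331687e-01,  1.56569301e+00, -2.92795658e-05,
        1.25740746e+00, -1.99962789e-02]), 'joint_velocities': array([-0.00094146,  0.00035253, -0.00042796, -0.00137957, -0.00013579,
       -0.00136416]), 'effort': array([-3.61851289e-04, -4.12464094e+01, -2.31972921e+01,  7.27709010e-02,
        4.57828317e-02, -1.47779515e-04]), 'tool_pos': array([0.24214386, 0.52134601, 0.40389169]), 'orientation': array([ 2.15695129e-01,  9.76460325e-01, -8.97229590e-04, -2.02776103e-04]), 'ft_force': array([0.0606665 , 0.01144422, 0.0864966 ]), 'moment': array([-0.00065584,  0.03297143,  0.01291629]), 'grip_width': 0.09152773757068605}
scene {'K': array([[471.4774842 ,   0.        , 320.48803742],
       [  0.        , 471.4774842 , 203.72942403],
       [  0.        ,   0.        ,   1.        ]]), 'cam_to_world': array([[-0.70382623,  0.39702413, -0.58906747,  1.33330445],
       [ 0.71021165,  0.37564827, -0.59538877,  0.82890729],
       [-0.01510154, -0.83741281, -0.54636226,  0.87890209],
       [ 0.        ,  0.        ,  0.        , 
[... 172 characters left out ...]
     ]]), 'cam_to_world': array([[ 0.79371174, -0.38146406,  0.47382154, -0.23238726],
       [-0.60806587, -0.4762191 ,  0.63519388, -0.96726248],
       [-0.01666077, -0.79227554, -0.60993597,  1.02650433],
       [ 0.        ,  0.        ,  0.        ,  1.        ]])}
wrist {'K': array([[329.36064347,   0.        , 318.46252837],
       [  0.        , 329.36064347, 203.46580322],
       [  0.        ,   0.        ,   1.        ]]), 'cam_to_world': array([[ 0.42169523,  0.88134597,  0.21307842,  0.18139496],
       [ 0.90673617, -0.40946375, -0.10084125,  0.54824942],
       [-0.00162814,  0.23573019, -0.97181718,  0.38398678],
       [ 0.        ,  0.        ,  0.        ,  1.        ]])}
```

View pics/scene0.png

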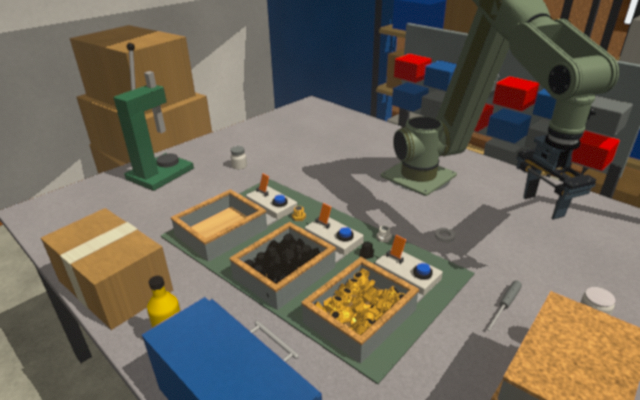

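View pics/side0.png

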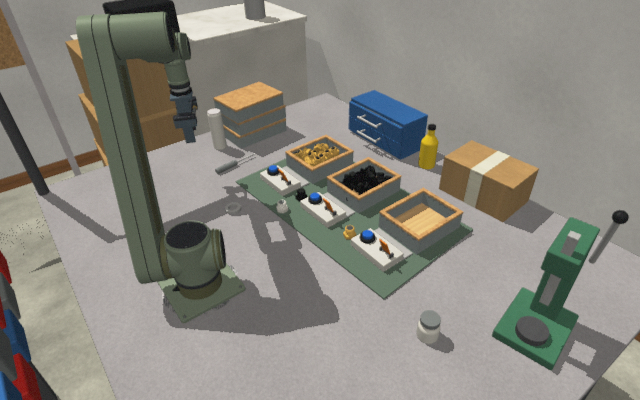

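View pics/wrist0.png

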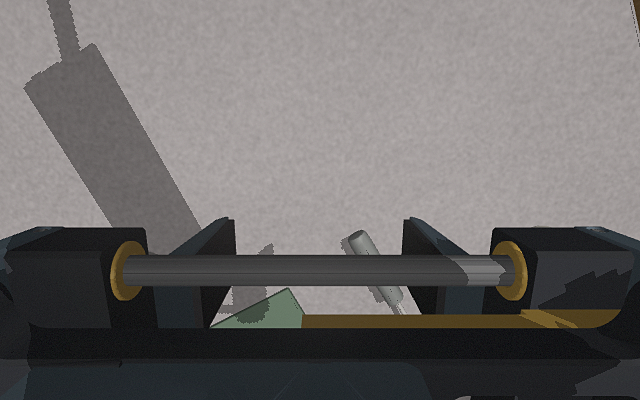

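The empty tray is the rightmost one. In the side view its button is at about (368,236) and its flag at (385,248); in the scene view they are at (280,201) and (264,184). A brass bush stands near its button, at side (350,231).

```bash
cat > h.py <<'E'
import numpy as np,cv2
def ray(ci,p):
    M=np.array(ci["cam_to_world"]);d=np.linalg.inv(ci["K"])@[p[0],p[1],1];return M[:3,3],M[:3,:3]@(d/np.linalg.norm(d))
def onz(ci,p,z):
    o,d=ray(ci,p);return o+d*(z-o[2])/d[2]
def tri(c1,p1,c2,p2):
    o1,d1=ray(c1,p1);o2,d2=ray(c2,p2)
    t=np.linalg.lstsq(np.c_[d1,-d2],o2-o1,rcond=None)[0];a=o1+t[0]*d1;b=o2+t[1]*d2
    return (a+b)/2,np.linalg.norm(a-b)
def proj(ci,P):
    M=np.linalg.inv(ci["cam_to_world"]);q=M[:3,:3]@P+M[:3,3];q=ci["K"]@q;return q[:2]/q[2]
def blobs(im,lo,hi,amin=8):
    m=cv2.inRange(cv2.cvtColor(im,cv2.COLOR_RGB2HSV),lo,hi)
    n,l,s,c=cv2.connectedComponentsWithStats(m)
    return m,l,[(i,s[i].tolist(),c[i].round(1).tolist()) for i in range(1,n) if s[i][4]>=amin]
E
python3 - <<'E'
from bench import *
from h import *
for n,roi in(("scene",(160,165,300,130)),("side",(240,130,240,150))):
    im=cv2.imread(f"pics/{n}0.png")[:,:,::-1].copy();x,y,w,h=roi
    c=im[y:y+h,x:x+w].copy()
    for nm,lo,hi in(("blue",(105,150,60),(125,255,255)),("orange",(5,180,120),(14,255,255))):
        for b in blobs(c,lo,hi)[2]: print(n,nm,b[1][0]+x,b[1][1]+y,b[1][2:],b[2][0]+x,b[2][1]+y)
ims=[]
a=cv2.imread("pics/scene0.png")[165:255,165:305];b=cv2.imread("pics/side0.png")[185:275,340:480]
cv2.imwrite("pics/z0.png",np.vstack([cv2.resize(a,None,fx=3.3,fy=3.3,interpolation=0),cv2.resize(b,None,fx=3.3,fy=3.3,interpolation=0)]))
E
```

```text
scene blue 275 196 [10, 7, 54] 279.6 198.8
scene blue 340 228 [11, 9, 79] 345.1 231.9
scene blue 417 264 [13, 10, 104] 423.2 268.4
scene orange 260 175 [8, 16, 82] 263.7 182.5
scene orange 319 204 [12, 19, 131] 324.5 213.1
scene orange 391 236 [15, 21, 194] 397.6 245.8
side blue 364 130 [61, 28, 709] 396.6 140.4
side blue 269 165 [8, 7, 45] 272.5 168.4
side blue 310 193 [10, 8, 62] 314.4 196.4
side blue 362 230 [11, 10, 83] 367.0 234.4
side orange 380 240 [7, 6, 10] 382.9 242.4
```

View pics/z0.png

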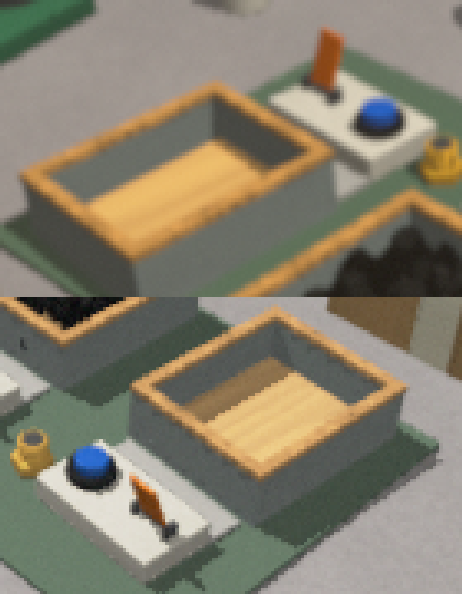

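```bash
python3 - <<'E'
from bench import *
from h import *
S=camera_info("scene");D=camera_info("side")
for n,a,b in(("e",(279.6,198.8),(367,234.4)),("k",(345.1,231.9),(314.4,196.4)),("b",(423.2,268.4),(272.5,168.4)),("tip",(265,174.5),(383.,240))): print(n,*tri(S,a,D,b))
for c in((215,83),(335,152),(133,258),(22,176)): print("sc",onz(S,(165+c[0]/3.3,165+c[1]/3.3),.07).round(3))
for c in((275,13),(410,91),(262,181),(132,88)): print("si",onz(D,(340+c[0]/3.3,185+c[1]/3.3),.07).round(3))
E
```

```text
e [ 0.51513111 -0.18832758  0.05388857] 0.0014530150016215649
k [0.5024247  0.08836223 0.0540805 ] 0.0015902116388169392
b [0.4808565  0.34570778 0.05448663] 0.0019524628912498132
tip [ 0.4982575  -0.27758823  0.10326797] 0.002198061511762338
sc [ 0.608 -0.327  0.07 ]
sc [ 0.605 -0.144  0.07 ]
sc [ 0.827 -0.145  0.07 ]
sc [ 0.828 -0.323  0.07 ]
si [ 0.832 -0.145  0.07 ]
si [ 0.838 -0.326  0.07 ]
si [ 0.617 -0.325  0.07 ]
si [ 0.616 -0.142  0.07 ]
```

Emit:
step_arm([
  [0,0,0,0,0,9.3],
  [0,0,0,0,0,9.3],
  [0,0,0,0,0,9.3],
  [0,0,0,0,0,9.3],
  [0,0,0,0,0,9.3],
  [0,0,0,0,0,9.3],
  [0,0,0,0,0,9.3],
  [0,0,0,0,0,0],
], jaw=0, grip_force=10)

```text
clock: 1.15
tool_pos: [0.2422, 0.5214, 0.4045]
orientation: [0.706, 0.708, -0.0, 0.0]
ft_force: [0.1, 0.2, 0.4]
grip_width: 0.0141
```

Emit:
step_arm([
  [-0.04,0.0125,0,0,0,0],
  [-0.05,0.0125,0,0,0,0],
  [-0.05,0.0125,0,0,0,0],
  [-0.05,0.0125,0,0,0,0],
  [-0.05,0.0125,0,0,0,0],
  [-0.05,0.0125,0,0,0,0],
  [-0.05,0.0125,0,0,0,0],
  [-0.05,0.0125,0,0,0,0],
  [-0.05,0.0125,0,0,0,0],
  [-0.05,0.0125,0,0,0,0],
])

```text
clock: 2.4
tool_pos: [0.3671, 0.0298, 0.4049]
orientation: [0.706, 0.708, 0.0, 0.0]
ft_force: [0.9, 0.6, 0.7]
grip_width: -0.0001
```

Emit:
step_arm([
  [-0.05,0.0125,0,0,0,0],
  [-0.05,0.0125,0,0,0,0],
  [-0.05,0.0125,0,0,0,0],
  [-0.05,0.0125,0,0,0,0],
  [-0.05,0.0125,0,0,0,0],
  [-0.05,0.0125,0,0,0,0],
  [-0.01,0,0,0,0,0],
  [0,0,0,0,0,0],
])

```text
clock: 3.4
tool_pos: [0.4418, -0.2787, 0.4043]
orientation: [0.707, 0.707, 0.0, -0.001]
ft_force: [0.2, 0.3, 0.4]
grip_width: 0.0008
```

```bash
python3 - <<'E'
from bench import *
from h import *
o=get_obs();print(o['tool_pos'],o['orientation'],o['qpos'],o['ft_force'],o['grip_width'])
W=camera_info("wrist");print(W)
cv2.imwrite("pics/w1.png",snapshot("wrist")[:,:,::-1])
S=snapshot("scene");D=snapshot("side")
a=S[130:255,160:360];b=D[150:275,280:480]
cv2.imwrite("pics/s1.png",np.vstack([cv2.resize(i,None,fx=2.4,fy=2.4) for i in(a,b)])[:,:,::-1])
E
```

```text
[ 0.44178155 -0.27869534  0.40428906] [ 7.07058600e-01  7.07154558e-01  9.12528651e-05 -7.47562988e-04] [-5.84941019e-01  2.37450767e-01  1.68251839e+00  5.06794333e-04
  1.22305241e+00 -5.85249770e-01] [0.23250203 0.34470269 0.38171269] 0.0007665991546776654
{'K': array([[329.36064347,   0.        , 318.46252837],
       [  0.        , 329.36064347, 203.46580322],
       [  0.        ,   0.        ,   1.        ]]), 'cam_to_world': array([[ 9.99998404e-01,  4.96425986e-05, -1.78569478e-03,
         4.41067206e-01],
       [-3.71531671e-04, -9.71975771e-01, -2.35080757e-01,
        -2.13422574e-01],
       [-1.74732208e-03,  2.35081046e-01, -9.71974202e-01,
         3.84328417e-01],
       [ 0.00000000e+00,  0.00000000e+00,  0.00000000e+00,
         1.00000000e+00]])}
```

View pics/w1.png

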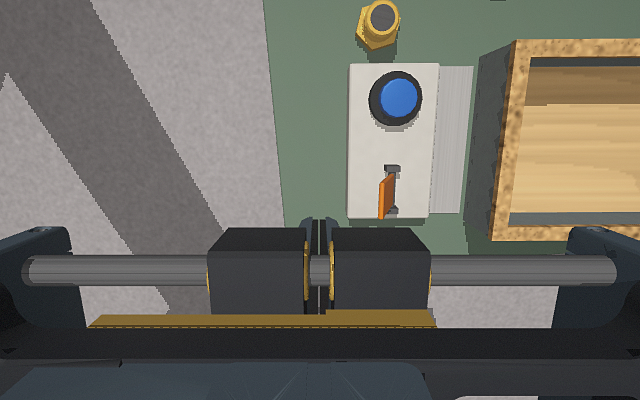

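View pics/s1.png

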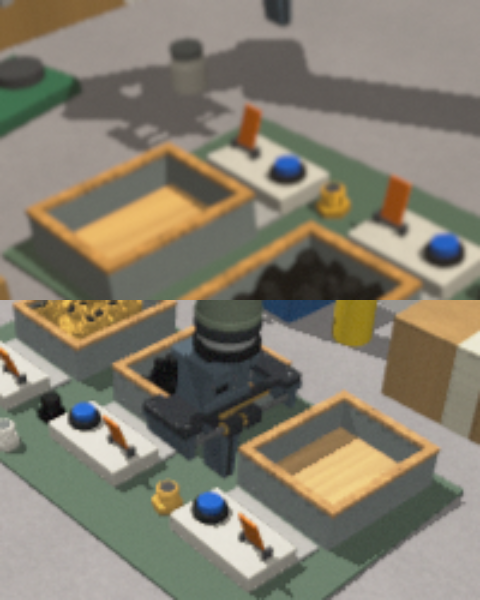

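Wrist view: the box spans columns 347–438 and rows 63–218, the button cap is at (399,97), and the flag's pivot stubs are at (392,168) and (392,211).

```bash
python3 - <<'E'
from bench import *
from h import *
W=camera_info("wrist")
im=cv2.imread("pics/w1.png")[:,:,::-1].copy()
for nm,lo,hi in(("blue",(105,130,60),(125,255,255)),("orange",(5,190,100),(14,255,255))):
    m,l,bs=blobs(im,lo,hi,30)
    for b in bs:
        print(nm,b)
        if b[1][0]>360 and b[1][0]<420:
            ys,xs=np.where(l==b[0])
            print(cv2.minAreaRect(np.c_[xs,ys].astype(np.float32)))
c=(399,97)
for z in(.05,.055,.06): print(z,onz(W,c,z).round(4))
for p in((349,63),(439,65),(428,218),(347,218)): print("box",onz(W,p,.035).round(4))
for p in((392,168),(392,211)): print("piv",onz(W,p,.043).round(4))
for p in((392,178),(379.5,218)): print("edge",onz(W,p,.098).round(4))
for p in((491,57),(491,240)):print("tray",onz(W,p,.075).round(4))
E
```

```text
blue (1, [379, 78, 39, 39, 1164], [398.0, 97.1])
((398.3460998535156, 97.26922607421875), (37.442264556884766, 38.551666259765625), 56.3099365234375)
orange (1, [379, 174, 14, 33, 52], [381.8, 188.3])
((382.002197265625, 188.53317260742188), (7.9725189208984375, 34.53766632080078), 22.750974655151367)
0.05 [ 0.5187 -0.1869  0.05  ]
0.055 [ 0.5176 -0.1873  0.055 ]
0.06 [ 0.5164 -0.1877  0.06  ]
box [ 0.4708 -0.1537  0.035 ]
box [ 0.5601 -0.1555  0.035 ]
box [ 0.5617 -0.3132  0.035 ]
box [ 0.4723 -0.3134  0.035 ]
piv [ 0.5172 -0.2569  0.043 ]
piv [ 0.5197 -0.3032  0.043 ]
edge [ 0.5054 -0.2585  0.098 ]
edge [ 0.4961 -0.2951  0.098 ]
tray [ 0.5913 -0.1554  0.075 ]
tray [ 0.6123 -0.3243  0.075 ]
```

Emit:
step_arm([
  [0,0,0.02,0,0,0],
  [0,0,0.025,0,0,0],
  [0,0,0.025,0,0,0],
  [0,0,0.025,0,0,0],
  [0,0,0.025,0,0,0],
  [0,0,0.015,0,0,0],
  [0,0,0.007,0,0,0],
  [0,0,0,0,0,0],
])

```text
clock: 4.55
tool_pos: [0.4422, -0.2783, 0.2629]
orientation: [0.707, 0.707, 0.0, 0.0]
ft_force: [-0.3, -1.1, 0.5]
grip_width: 0.0008
```

Emit:
step_arm([
  [0,0.008,0,0,0,0],
  [0,0.008,0,0,0,0],
  [0,0.008,0,0,0,0],
  [0,0.006,0,0,0,0],
  [0,0.005,0,0,0,0],
  [0,0.005,0,0,0,0],
  [0,0.005,0,0,0,0],
  [0,0.005,0,0,0,0],
  [0,0,0,0,0,0],
])

```text
clock: 5.68
tool_pos: [0.4924, -0.2785, 0.2627]
orientation: [0.707, 0.707, 0.0, 0.0]
ft_force: [-0.1, 0.1, -0.9]
grip_width: 0.0005
```

```bash
cat > look.py <<'E'
import sys
from bench import *
from h import *
o=get_obs();print(o['clock'],o['tool_pos'],o['ft_force'])
S=snapshot("scene");D=snapshot("side");W=snapshot("wrist")
a=S[165:225,225:325];b=D[210:270,340:440]
cv2.imwrite(sys.argv[1],np.vstack([np.hstack([cv2.resize(i,None,fx=4,fy=4) for i in(a,b)]),cv2.resize(W,(560,350))[:, :].copy() if 0 else cv2.copyMakeBorder(cv2.resize(W,(560,350)),0,0,0,240,0)])[:,:,::-1])
E
python3 look.py pics/l2.png
```

```text
5.675 [ 0.49244051 -0.27854622  0.26268474] [-0.05114845  0.09261249 -0.89075919]
```

View pics/l2.png

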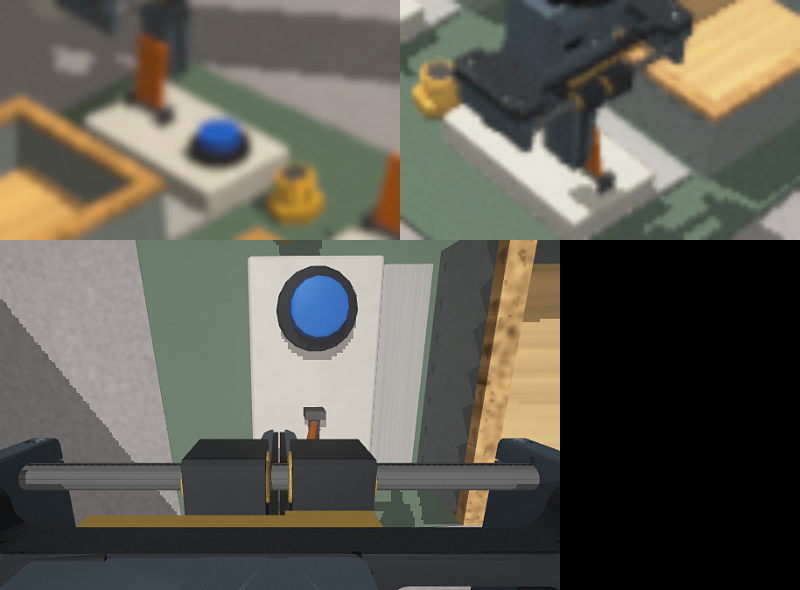

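The fingers are just in front of the flag and aligned with it in y. I'll push on gently.

Emit:
step_arm([
  [0,0.004,0,0,0,0],
  [0,0.004,0,0,0,0],
  [0,0.004,0,0,0,0],
  [0,0.004,0,0,0,0],
  [0,0.004,0,0,0,0],
])

```text
clock: 6.45
tool_pos: [0.5121, -0.2785, 0.2625]
orientation: [0.707, 0.707, -0.0, -0.0]
ft_force: [-1.3, -0.5, -0.1]
grip_width: 0.0008
```

Emit:
step_arm([
  [0,0.003,0,0,0,0],
  [0,0.003,0,0,0,0],
  [0,0.003,0,0,0,0],
  [0,0,0,0,0,0],
])

```text
clock: 6.95
tool_pos: [0.5215, -0.2785, 0.2628]
orientation: [0.707, 0.707, 0.0, 0.0]
ft_force: [0.3, 0.5, -0.4]
grip_width: 0.0004
```

```bash
python3 look.py pics/l3.png
```

```text
6.95 [ 0.52146376 -0.27854865  0.26284149] [ 0.27260388  0.49852328 -0.41440677]
```

View pics/l3.png

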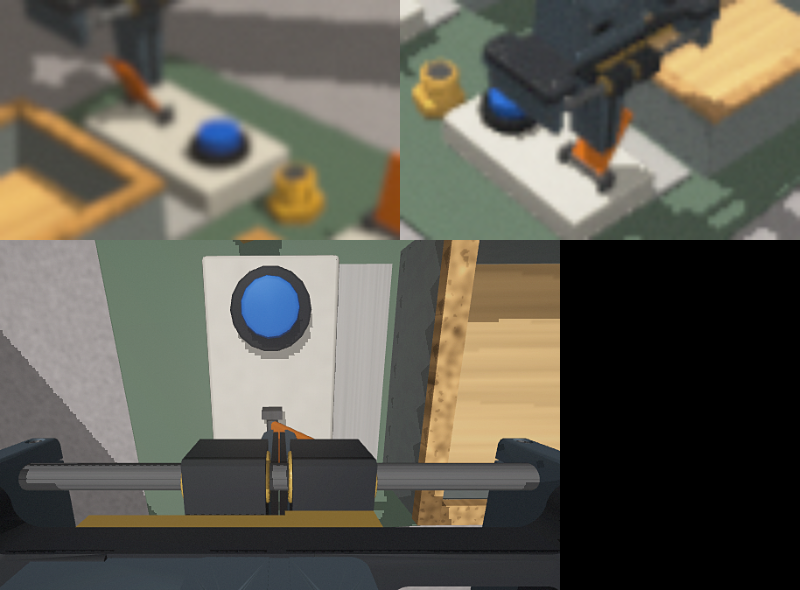

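The flag now leans back towards the tray. I'll go on in small steps until the force shows it near the stop.

Emit:
step_arm([
  [0,0.002,0,0,0,0],
  [0,0.002,0,0,0,0],
  [0,0,0,0,0,0],
])

```text
clock: 7.48
tool_pos: [0.5251, -0.2785, 0.2627]
orientation: [0.707, 0.707, 0.0, -0.0]
ft_force: [-1.5, -0.5, -0.2]
grip_width: 0.0004
```

Emit:
step_arm([
  [0,0.0015,0,0,0,0],
  [0,0,0,0,0,0],
])

```text
clock: 7.72
tool_pos: [0.5266, -0.2785, 0.2627]
orientation: [0.707, 0.707, 0.0, -0.0]
ft_force: [-2.0, 0.3, -0.3]
grip_width: 0.0005
```

```bash
python3 look.py pics/l4.png
```

```text
7.725 [ 0.52663967 -0.27851427  0.26269592] [-2.02972267  0.31429293 -0.33030794]
```

View pics/l4.png

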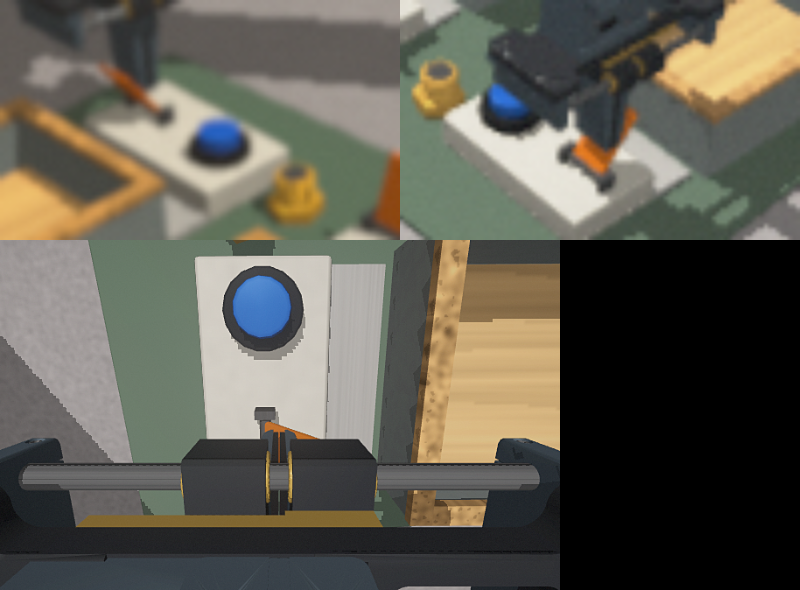

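Emit:
step_arm([
  [0,0.0015,0,0,0,0],
  [0,0,0,0,0,0],
])

```text
clock: 8.12
tool_pos: [0.5282, -0.2786, 0.2627]
orientation: [0.707, 0.707, 0.0, 0.0]
ft_force: [-2.0, -0.1, 0.4]
grip_width: 0.0004
```

Emit:
step_arm([
  [0,0.0015,0,0,0,0],
  [0,0,0,0,0,0],
])

```text
clock: 8.38
tool_pos: [0.5297, -0.2785, 0.2627]
orientation: [0.707, 0.707, 0.0, 0.0]
ft_force: [-0.2, -0.8, -0.5]
grip_width: 0.0007
```

```bash
python3 - <<'E'
from bench import *
from h import *
S=camera_info("scene")
def ony(ci,p,y):
    o,d=ray(ci,p);return o+d*(y-o[1])/d[1]
for y in(-.263,-.28,-.297):
  q=ony(S,(250.5,181.5),y);print(y,q,np.arctan2(q[0]-.518,q[2]-.043))
for ang in(.5,.65,.8):
  print(ang,proj(S,np.array([.518+.06*np.sin(ang),-.28,.043+.06*np.cos(ang)])),"zoom",(proj(S,np.array([.518+.06*np.sin(ang),-.28,.043+.06*np.cos(ang)]))-[225,165])*4)
print((proj(S,np.array([.518,-.28,.043]))-[225,165])*4)
E
```

```text
-0.263 [ 0.56845418 -0.263       0.1120305 ] 0.6311626290180024
-0.28 [ 0.55654616 -0.28        0.10009101] 0.5938667240760609
-0.297 [ 0.54463814 -0.297       0.08815152] 0.5330134576347447
0.5 [252.98150275 181.56611939] zoom [111.92601102  66.26447755]
0.65 [251.31099095 183.69799071] zoom [105.24396378  74.79196283]
0.8 [249.8650565  186.02193791] zoom [99.460226   84.08775164]
[144.49882189 107.38103301]
```

Emit:
step_arm([
  [0,0.0015,0,0,0,0],
  [0,0,0,0,0,0],
])

```text
clock: 8.62
tool_pos: [0.5312, -0.2786, 0.2627]
orientation: [0.707, 0.707, 0.0, 0.0]
ft_force: [-2.4, -0.8, 0.3]
grip_width: 0.0003
```

Emit:
step_arm([
  [0,0.0015,0,0,0,0],
  [0,0,0,0,0,0],
])

```text
clock: 8.88
tool_pos: [0.5327, -0.2786, 0.2628]
orientation: [0.707, 0.707, 0.0, 0.0]
ft_force: [-1.4, -0.1, 0.2]
grip_width: -0.0001
```

```bash
python3 look.py pics/l5.png
```

```text
8.875 [ 0.53270377 -0.27856209  0.26275252] [-1.42521813 -0.07986901  0.1829097 ]
```

View pics/l5.png

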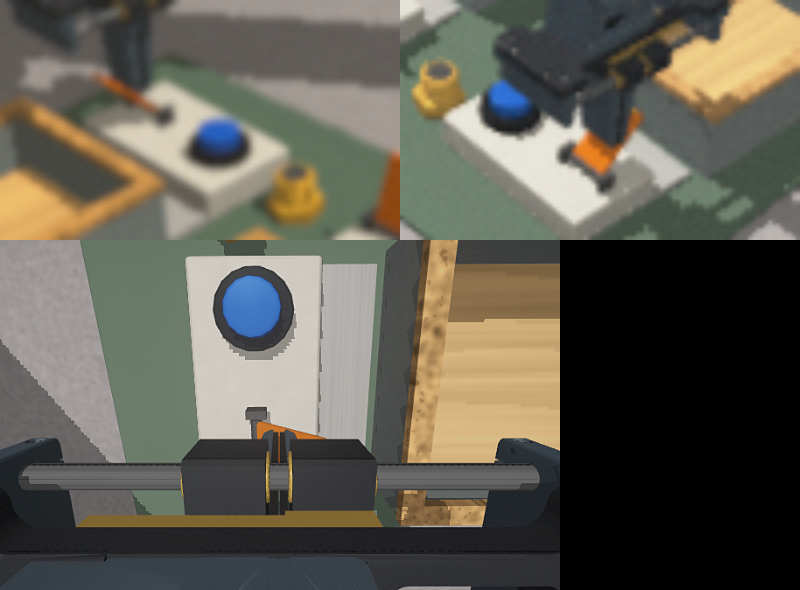

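Emit:
step_arm([
  [0,0.001,0,0,0,0],
  [0,0,0,0,0,0],
])

```text
clock: 9.28
tool_pos: [0.5336, -0.2786, 0.2627]
orientation: [0.707, 0.707, 0.0, -0.0]
ft_force: [-0.7, -0.2, -0.8]
grip_width: 0.0004
```

Emit:
step_arm([
  [0,0.001,0,0,0,0],
  [0,0,0,0,0,0],
])

```text
clock: 9.52
tool_pos: [0.5342, -0.2786, 0.2627]
orientation: [0.707, 0.707, -0.0, -0.001]
ft_force: [-3.6, -0.7, 1.1]
grip_width: 0.0003
```

Emit:
step_arm([
  [0,0.001,0,0,0,0],
  [0,0,0,0,0,0],
])

```text
clock: 9.78
tool_pos: [0.5346, -0.2786, 0.2626]
orientation: [0.707, 0.707, -0.001, -0.001]
ft_force: [-6.5, -0.5, 1.5]
grip_width: 0.0004
```

The force rise to 6.5 N shows the stop has been reached. Next I back off, raise the tool and move over the button.

Emit:
step_arm([
  [0,-0.004,0,0,0,0],
  [0,-0.012,0,0,0,0],
  [0,-0.02,0,0,0,0],
  [0,-0.01,-0.01,0,0,0],
  [0,0,-0.025,0,0,0],
  [0,0,-0.035,0,0,0],
  [0.02,0,-0.01,0,0,0],
  [0.03,0.01,0,0,0,0],
  [0.03,0.015,0,0,0,0],
  [0.01,0.003,0,0,0,0],
])

```text
clock: 11.02
tool_pos: [0.5177, -0.1862, 0.3422]
orientation: [0.706, 0.708, 0.0, -0.001]
ft_force: [-0.4, 0.1, -1.0]
grip_width: 0.0003
```

Emit:
step_arm([
  [0,0,0,0,0,0],
  [0,0,0,0,0,0],
])

```text
clock: 11.28
tool_pos: [0.5172, -0.1889, 0.3425]
orientation: [0.707, 0.707, -0.0, -0.0]
ft_force: [-0.5, -0.7, 0.3]
grip_width: 0.0007
```

```bash
python3 look.py pics/l6.png
```

```text
11.275 [ 0.51719509 -0.1889214   0.34251192] [-0.54616554 -0.7489371   0.34796065]
```

View pics/l6.png

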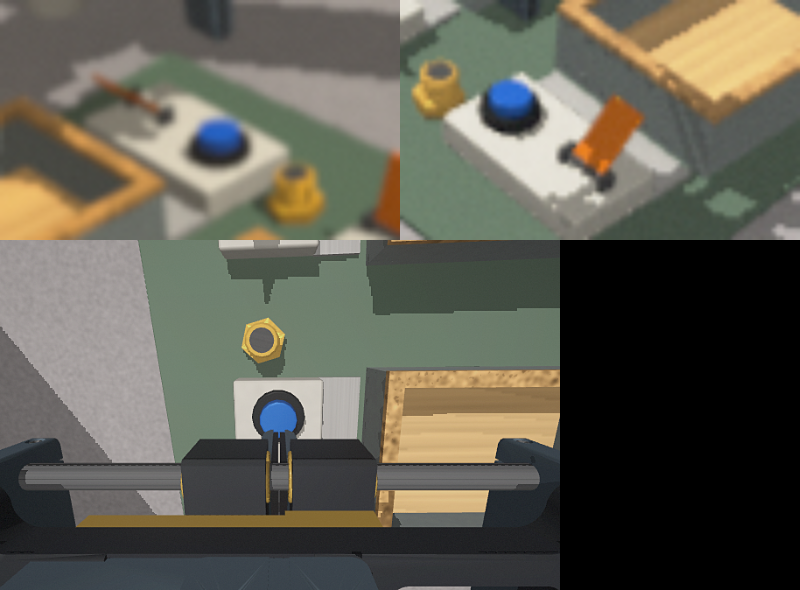

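The flag is right back and stays there. I'll go down onto the button, which I measured at (0.518, −0.188).

Emit:
step_arm([
  [0,0,0.02,0,0,0],
  [0,0,0.025,0,0,0],
  [0,0,0.02,0,0,0],
  [0,0,0.01,0,0,0],
  [0,0,0.006,0,0,0],
  [0,0,0.004,0,0,0],
  [0,0,0,0,0,0],
])

```text
clock: 12.3
tool_pos: [0.5176, -0.1886, 0.2579]
orientation: [0.707, 0.707, 0.0, 0.0]
ft_force: [0.1, 0.4, 0.3]
grip_width: 0.0006
```

Emit:
step_arm([
  [0,0,0.003,0,0,0],
  [0,0,0.003,0,0,0],
  [0,0,0,0,0,0],
])

```text
clock: 12.68
tool_pos: [0.5177, -0.1886, 0.2519]
orientation: [0.707, 0.707, 0.0, 0.0]
ft_force: [0.1, -0.7, 1.6]
grip_width: 0.0005
```

Emit:
step_arm([
  [0,0,0.002,0,0,0],
  [0,0,0.002,0,0,0],
  [0,0,0,0,0,0],
])

```text
clock: 13.05
tool_pos: [0.5177, -0.1886, 0.2479]
orientation: [0.707, 0.707, 0.0, 0.0]
ft_force: [0.2, -0.3, 3.7]
grip_width: 0.0006
```

Emit:
step_arm([
  [0,0,0.002,0,0,0],
  [0,0,0,0,0,0],
])

```text
clock: 13.3
tool_pos: [0.5177, -0.1886, 0.2459]
orientation: [0.707, 0.707, 0.0, 0.0]
ft_force: [0.8, 1.1, 5.1]
grip_width: 0.0004
```

Emit:
step_arm([
  [0,0,0.0015,0,0,0],
  [0,0,0,0,0,0],
])

```text
clock: 13.55
tool_pos: [0.5177, -0.1886, 0.245]
orientation: [0.707, 0.707, 0.0, 0.0]
ft_force: [-0.9, -0.1, 8.5]
grip_width: 0.0006
```

Emit:
step_arm([
  [0,0,0.001,0,0,0],
  [0,0,0,0,0,0],
])

```text
clock: 13.8
tool_pos: [0.5177, -0.1886, 0.245]
orientation: [0.707, 0.707, 0.0, 0.001]
ft_force: [-2.8, 1.2, 14.9]
grip_width: 0.0004
```

The button has bottomed: the tool stops at 0.245 while the force climbs. Now I release it and withdraw.

Emit:
step_arm([
  [0,0,-0.003,0,0,0],
  [0,0,-0.006,0,0,0],
  [0,0,-0.012,0,0,0],
  [0,0,-0.03,0,0,0],
  [0,0,-0.04,0,0,0],
  [0,0,-0.04,0,0,0],
  [0,-0.03,-0.02,0,0,0],
  [0,-0.04,0,0,0,0],
  [0,-0.03,0,0,0,0],
  [0,0,0,0,0,0],
])

```text
clock: 15.05
tool_pos: [0.4157, -0.1882, 0.3944]
orientation: [0.708, 0.707, -0.0, -0.001]
ft_force: [0.1, 0.8, 0.4]
grip_width: 0.0007
```

```bash
python3 look.py pics/l7.png; python3 - <<'E'
from bench import *
import cv2
cv2.imwrite("pics/sc7.png",snapshot("scene")[:,:,::-1])
E
```

```text
15.05 [ 0.41566755 -0.18821533  0.39440803] [0.13563605 0.77540074 0.3791759 ]
```

View pics/l7.png

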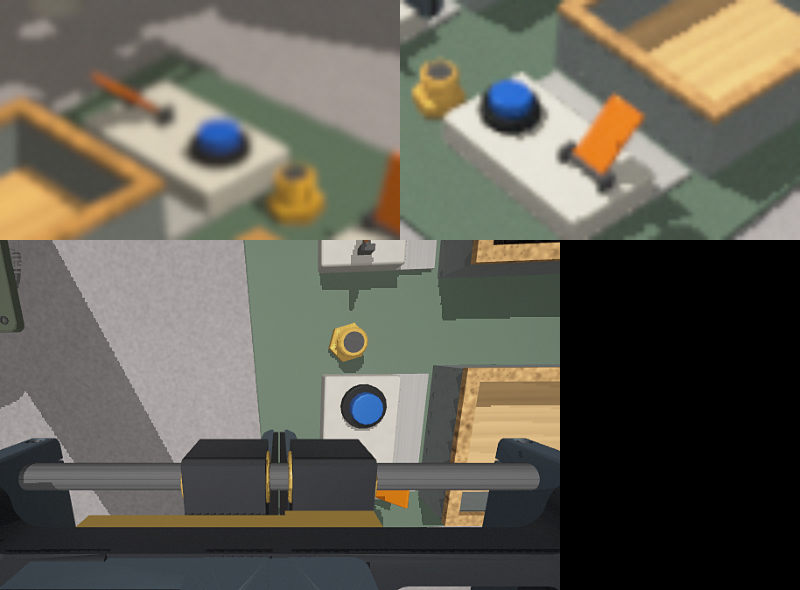

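View pics/sc7.png

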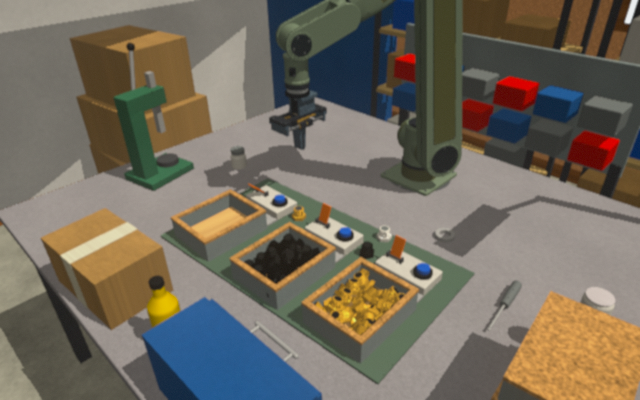

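The flag leans well back, the button is up again, the loose things are where they were, and the robot is clear of everything.

```bash
python3 -c "
from bench import *
print(finish_job())"
```

```text
the job is handed in; nothing more can be done
None
```

The job is done and handed in at about 15 s, against the 42 s limit.

- **Flag:** I pushed the empty (rightmost) tray's flag over with closed fingertips until it reached its stop. The push force rose from about 2 N to 6.5 N there.
- **Button:** I then pressed the blue button down until it bottomed, about 8 mm of travel. The force was about 5 N near full travel and peaked at about 15 N at the bottom. Then I let it up and withdrew.

The last pictures show the flag still leaning well back and the button up again. The loose things, the two full trays and their flags look unmoved by eye. The gripper is clear of everything, with wrist force near zero.

Two measurements disagreed slightly. The first camera fixes put heights about 5 mm above the nominal station, probably because of the mat it stands on. The flag angle read from the scene picture was also rough, so I relied on the force at the stop instead.

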